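# Spread a heap of chokes in the bake pan and seat its cover

### The arm

A 6-joint arm with a two-finger parallel gripper is mounted at the origin on a cart in front of the work surface, level with it; the furniture and walls round the work are solid. World frame = base frame: x ahead of the robot, y to its left, z up, the work surface at z = 0. Lengths are in m, angles in rad, forces in N, time in s.
With the tool pointing down it reaches from about 0.3 to 0.85 m from the base axis. Payload 5.4 kg.
Tool frame: the origin (TCP) lies between the finger pads; the fingertips stand 22 mm ahead of it and the grasp point (between the pads) lies 3 mm ahead of it; z points along the fingers, y is the line along which they close (so a half turn about z gives the same grasp; the last joint's range is limited). The gripper opens to 85 mm and grips with 20 to 120 N. Pads are 22 mm wide; open, the fingers measure 114 mm over their backs; the gripper's body (76 mm by 85 mm) begins 54 mm behind the grasp point. The pads swing forward as they close: fully open they stand 13 mm farther back than shut.
Start: joints at [-1.354, 0.158, 1.597, -0, 1.386, -0.21], TCP at [0.238, -0.523, 0.217] pointing down, gripper open.
Joint ranges: [-2.91, 2.91], [-0.94, 2.29], [0.18, 2.7], [-1.29, 4.43], [0.17, 2.64], [-3, 3]. Speed limits (rad/s): [2.57, 2.57, 3.14, 3.14, 3.14, 3.14].

### API

Orientations are given as a unit quaternion [w, x, y, z].
In Python, from workcell import manip gives the robot as it stands. The module is installed in compiled form; this text tells all that it offers.
- The arm moves only by the shell command python3 -m handwheel 'ROWS'. ROWS is JSON, a list of rows, each an object with "grip": the opening, from 0 (shut) to 1 (fully open); "linear": the shift along the tool's x, y, z in units of 0.25 m (1.0 is 0.25 m), a list of three; "roll": the turn about the tool's z in units of 0.5 rad (1.0 is 0.5 rad). In form: [{"grip": grip, "linear": [tx, ty, tz], "roll": roll}, ...]. A call has 1 to 12 rows; each row is the pose to reach, as a shift and turn from the pose commanded when the call began, along the tool's axes at that moment; what a row does not reach only later rows make up. A row lasts 1/10 s, in which the tool goes at most 50 mm and 8.59 degrees, less where a joint would pass 70% of its speed; a pose out of reach is approached as far as the arm can. A call with a number of a shift or a turn outside -1 to 1 is refused whole. A call with a gripper value outside its range is refused whole. The fingers move at their own pace and stop on an object; the grip force is fixed at half the most. Time passes only in rows, so rows that repeat a pose let the fingers close. It gives the time, the measured TCP pose, the force, the opening and the grip force at its end, in the units of the state.
- manip.get_state(): the state, without advancing time (a new reading comes with each control period).
- manip.get_image(name): name is "scene" or "top"; returns the picture (400x640x3 uint8, red, green, blue); there is no depth.
- manip.camera_params(name): a dict with "K" (3x3 intrinsics, pixels), "k1" (the pictures are not rectified: a ray, as slopes to the right and down, at radius r is drawn at 1 + k1 r^2 times it, then the intrinsics apply), "world_to_cam" (4x4, takes a point from world to camera coordinates). Camera axes: x right, y down, z forward; pixel columns grow to the right and rows downward; lengths in m; the calibration is good to about 2 mm. A picture is of the moment at which its call begins. camera_params takes no time and is no camera call.
- manip.sign_off(): hands the job in; it is judged then, once.
The state is a dict: "time": time; "qpos": joint angles; "qd": joint speeds; "joint_torque": joint torques, N m; "ee_pos": TCP position; "eef_rot": TCP orientation; "contact_force": force on the tool from outside, world axes, zero at the start; "moment": the same for the moment, N m; "width": opening from 0.0 (shut) to 1.0 (fully open); "grip_force": force on a finger pad.
Only numpy, scipy, OpenCV 4.12 (cv2) and the standard library are available. Lean on these libraries where they do the work, as an engineer would, in place of code of your own. Each camera call takes 0.05 s, during which the arm holds its last target. There are 200 camera calls.

### The job

The wound chokes were tipped into the bake pan in a heap. Spread them over the pan's floor into one even layer: each lying flat, two in the near half and two in the far half of the pan, with about two centimetres of air between neighbours; then slide the cover shut along its guides and swing both levers fully in so that they hold the cover home. The chokes stay spread under the cover, and the tape roll, the dish and the cutters nearby are left where they are.

Things in the scene. Friction and masses are not known exactly. Their poses are not given: they have to be found in the camera images.
- pan_floor (a point): Centre of the inner floor of the bake pan, a low open sheet-steel pan fixed on the desk. Axes: x along its long side (roughly away from the robot), y along its short side (roughly to the robot's left), z up. Inner floor 220 (x) by 150 (y) mm, 12 mm above the desk; walls 4 mm thick, 38 mm high. All heights below marked 'above floor' start here.
- cover (a joint): Position (m) of the sheet-aluminium cover, which slides in two guide channels along the pan's y, towards -y to shut. 0 = fully home; start about 0.16 = drawn out to the left, pan uncovered. Slides with about 2 N of friction and stops at a rubber end strip; it stays where it is left until the levers lock it.
- cover_flange (a point): Middle of the outer (pan +y) face of the upright push flange on the cover's left, trailing edge: 60 mm wide along pan x, 26 mm tall, 5 mm thick, point half-way up, 54 mm above floor, at pan y = 81 mm + the cover's value. Push it towards pan -y. Axes as the pan's. Cover 236 x 156 x 3 mm, underside 39 mm above floor: it clears one layer of chokes but not two.
- lever_near (a joint): Angle (rad) of the draw lever on the cover's trailing corner nearer the robot (pan x = -90 mm). 0 = open, handle pointing out to the left (pan +y); 1.57 = shut, handle folded in along the cover's trailing edge, in line with the flange; it swings in towards the other lever about an upright pivot. Stiff (0.22 N m), stays where left.
- lever_far (a joint): The same for the lever on the corner farther from the robot (pan x = +90 mm), a mirror image. Each lever's jaw, beyond its pivot, hooks behind a fixed steel pin on the guide channel (8 mm thick, 70 mm above floor, pan x = +-123, y = +89 mm) and so draws the cover home; it catches once the cover is within 15 mm of home.
- lever_near_tip (a point): Point in the handle of the near lever, 58 mm from its pivot and 4 mm short of its end; handle 10 mm thick (12 at the grip), 13 mm tall, point half-way up, 18 mm above the cover's top.
- lever_far_tip (a point): The same point of the far lever.
- lever_near_pivot (a point): Pivot of the near lever (pan y = 79 mm + the cover's value) at the height of the handle's middle (60 mm above floor); moves with the cover. Axes as the pan's.
- lever_far_pivot (a point): Pivot of the far lever, likewise.
- choke0_mid (a point): Centre (half-way up) of a wound toroidal choke: copper-wire ring with black potted centre, a solid disc 60 mm in diameter and 22 mm high, 0.08 to 0.16 kg; z is its axis. It slides easily in the pan (friction about 0.35). All four are alike. At the start three lie on the pan floor close together and one on top of them; flat on the floor its centre is 11 mm above pan_floor.
- choke1_mid (a point): Centre (half-way up) of a wound toroidal choke: copper-wire ring with black potted centre, a solid disc 60 mm in diameter and 22 mm high, 0.08 to 0.16 kg; z is its axis. It slides easily in the pan (friction about 0.35). All four are alike.
- choke2_mid (a point): Centre (half-way up) of a wound toroidal choke: copper-wire ring with black potted centre, a solid disc 60 mm in diameter and 22 mm high, 0.08 to 0.16 kg; z is its axis. It slides easily in the pan (friction about 0.35). All four are alike.
- choke3_mid (a point): Centre (half-way up) of a wound toroidal choke: copper-wire ring with black potted centre, a solid disc 60 mm in diameter and 22 mm high, 0.08 to 0.16 kg; z is its axis. It slides easily in the pan (friction about 0.35). All four are alike.
- kapton_roll: Bystander: orange-brown tape roll, 60 mm across, 12 mm high, origin under its centre.
- tip_dish: Bystander: small white dish, 60 mm across, 23 mm high, origin under its centre.
- cutters: Bystander: green-handled side cutters, 108 mm long, 11 mm high, origin under their centre.
There are look-alikes about, which are no part of the job. Leave any purple look-alike of the part that bears choke1_mid alone.

How it is judged:
By the outcome, as a careful person would: the job done as asked, in the order asked, and still so for the second after the job is handed in, with the robot touching nothing.
It also fails if it takes over 67 s, if anything falls off the work surface, if the arm or the gripper's body presses on something with over 40 N, if the wrist force passes 120 N, or if a joint passes its speed limit or range.

## Working session

There is one attempt and no reset: what is moved stays moved. The work goes in short steps, Python scripts to look and compute and a shell command to move; the robot and the scene stay as the last step left them, time stands still between calls to the robot, and variables do not carry over. Pictures are saved under pics/ and viewed, at most 10 in all, crops included, and the job is handed in when it is done.

```bash
mkdir -p pics; python3 - <<'E'
from workcell import manip
import cv2
s=manip.get_state(); print(s)
for n in("top","scene"):
    cv2.imwrite(f"pics/{n}0.png",manip.get_image(n)[:,:,::-1]); p=manip.camera_params(n); print(n,p)
E
```

```text
{'time': 0.0, 'qpos': array([-1.35408180e+00,  1.59080107e-01,  1.59826210e+00, -2.05320069e-05,
        1.38619063e+00, -2.10123991e-01]), 'qd': array([0.00029702, 0.00096167, 0.00066344, 0.0005772 , 0.00127033,
       0.00069559]), 'joint_torque': array([-1.50712174e-03, -3.96001124e+01, -3.31430018e+01, -4.00908830e-04,
        8.40622291e-03,  5.73449000e-06]), 'ee_pos': array([ 0.23786863, -0.52278861,  0.21598452]), 'eef_rot': array([-9.70056306e-04,  9.77311559e-01,  2.11804569e-01, -1.32864022e-05]), 'contact_force': array([ 0.37419352, -0.43611666,  1.04975414]), 'moment': array([ 0.01861352,  0.02134671, -0.03425222]), 'grip_force': 0.0, 'width': 0.9983060763664167}
top {'K': array([[464.48350936,   0.        , 317.80503842],
       [  0.        , 464.48350936, 199.92301718],
       [  0.        ,   0.        ,   1.        ]]), 'k1': 0.005962356792933794, 'world_to_cam': array([[ 0.02323014, -0.99971092,  0.00619953,  0.08502292],
       [-0.9796709 , -0.0239996 , -0.19917066,  0.52686579],
       [ 0.19926187, -0.00144674, -0.97994521,  1.299593  ],
       [ 0.        ,  0.        ,  0.        ,  1.        ]])}
scene {'K': array([[383.37397826,   0.        , 318.10256442],
       [  0.        , 383.37397826, 200.21561156],
       [  0.        ,   0.        ,   1.        ]]), 'k1': -0.012253206260466398, 'world_to_cam': array([[-0.68730987, -0.72615874, -0.01728099,  0.42565428],
       [-0.53008899,  0.51771113, -0.67155108,  0.24603084],
       [ 0.49659924, -0.45240322, -0.74075672,  0.94334813],
       [ 0.        ,  0.        ,  0.        ,  1.        ]])}
```

View pics/top0.png

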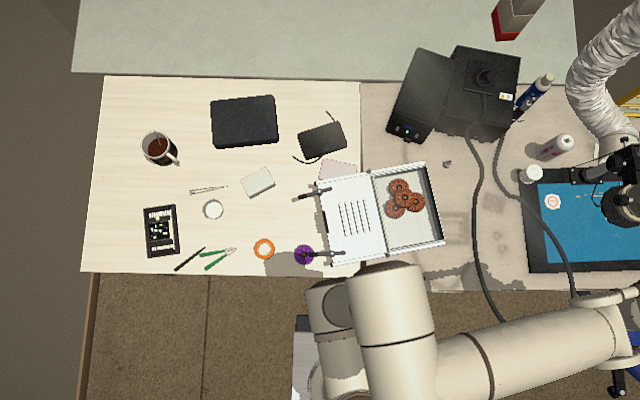

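View pics/scene0.png

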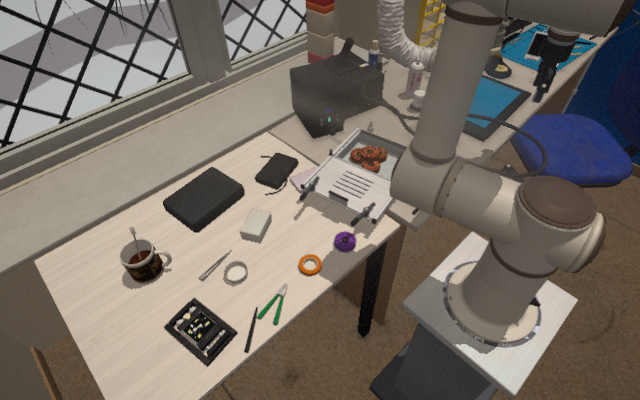

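The top view shows the pan at about px (320–445, 160–265), the cover drawn out to the left with levers at (305,195) and (322,252), and the heap at (405,198). The purple look-alike is at (303,254). I'll zoom in to measure.

```bash
cat > h.py <<'E'
import numpy as np, cv2
from workcell import manip
def proj(P,n="top"):
    c=manip.camera_params(n); P=np.atleast_2d(P)
    q=P@c["world_to_cam"][:3,:3].T+c["world_to_cam"][:3,3]; s=q[:,:2]/q[:,2:]
    s=s*(1+c["k1"]*(s**2).sum(1,keepdims=True)); return s*c["K"][0,0]+c["K"][:2,2]
def back(px,z,n="top"):
    c=manip.camera_params(n); px=np.atleast_2d(px).astype(float); u=(px-c["K"][:2,2])/c["K"][0,0]; s=u.copy()
    for _ in range(5): s=u/(1+c["k1"]*(s**2).sum(1,keepdims=True))
    R=c["world_to_cam"][:3,:3]; t=c["world_to_cam"][:3,3]; o=-R.T@t
    d=np.c_[s,np.ones(len(s))]@R; k=(np.atleast_1d(z)-o[2])/d[:,2]; return o+d*k[:,None]
def crop(n,x,y,w,h,f,name):
    im=manip.get_image(n); c=cv2.resize(im[y:y+h,x:x+w],None,fx=f,fy=f,interpolation=cv2.INTER_CUBIC)
    cv2.imwrite(f"pics/{name}.png",c[:,:,::-1]); return im
E
python3 - <<'E'
import cv2
im=cv2.imread("pics/top0.png"); c=cv2.resize(im[155:272,290:450],None,fx=5,fy=5,interpolation=cv2.INTER_CUBIC)
for i in range(0,160,20): cv2.putText(c,str(290+i),(i*5,8),0,.3,(0,0,255)); cv2.line(c,(i*5,8),(i*5,14),(0,0,255))
for i in range(5,117,20): cv2.putText(c,str(155+i),(0,i*5),0,.3,(0,0,255))
cv2.imwrite("pics/z0.png",c)
E
```

```text
(no output)
```

View pics/z0.png

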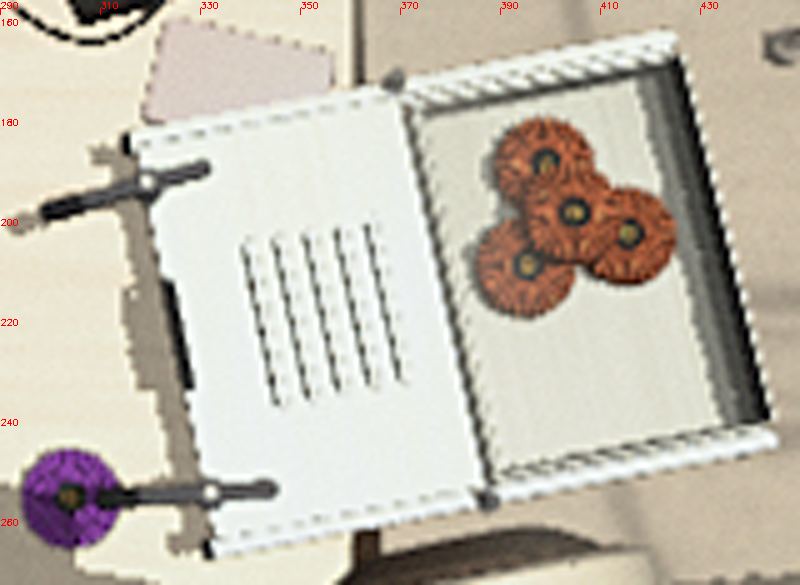

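```bash
cat > m.py <<'E'
from h import *
def im(p): return np.array(p)/5+[290-.4,155-.4]
pin=back(im([(486,496),(393,78)]),.082); d=pin[1]-pin[0]
print("pins",pin,np.linalg.norm(d)); 
pv=back(im([(211,493),(148,182)]),.079); print("piv",pv,np.linalg.norm(pv[1]-pv[0]))
ax=d[:2]/np.linalg.norm(d[:2]); ax2=(pv[1]-pv[0])[:2]; ax2/=np.linalg.norm(ax2)
print("yaw",np.degrees(np.arctan2(ax[1],ax[0])),np.degrees(np.arctan2(ax2[1],ax2[0])))
# floor edge corners: rim corners outer bottom right
rim=back(im([(775,440),(672,38)]),.050); print("rim",rim,np.linalg.norm(rim[1]-rim[0]))
r=rim[1]-rim[0]; print(np.degrees(np.arctan2(r[1],r[0])))
ch=back(im([(545,165),(527,265),(630,233),(574,212)]),[.034,.034,.034,.056]);print("ch",ch)
X=ax; Y=np.array([-X[1],X[0]]); c=pin[:,:2].mean(0)-.089*Y; print("c",c)
f=lambda P:np.c_[(P[:,:2]-c)@X,(P[:,:2]-c)@Y]
for n,P in dict(pv=pv,rim=rim,ch=ch,by=back([(264,248),(213,209),(303.5,254)],[.012,.02,.022])).items(): print(n,f(P).round(4))
tips=back(im([(105,494),(45,212)]),.079); print("tips",f(tips))
cm=-manip.camera_params("top")["world_to_cam"][:3,:3].T@manip.camera_params("top")["world_to_cam"][:3,3]; print("cam",cm)
E
python3 m.py
```

```text
pins [[ 0.37044502 -0.09794365  0.082     ]
 [ 0.60982246 -0.04577636  0.082     ]] 0.24499588931912086
piv [[0.36871423 0.05506148 0.079     ]
 [0.54552454 0.09421599 0.079     ]] 0.18109378351114855
yaw 12.294188540004363 12.48659555237368
rim [[ 0.40930521 -0.26881539  0.05      ]
 [ 0.64725447 -0.2150651   0.05      ]] 0.24394454582824698
12.728897070404555
ch [[ 0.5717312  -0.14159701  0.034     ]
 [ 0.51099796 -0.13029822  0.034     ]
 [ 0.53172385 -0.19136795  0.034     ]
 [ 0.53887677 -0.15422023  0.056     ]]
c [ 0.50908462 -0.15881898]
pv [[-0.0916  0.2389]
 [ 0.0895  0.2395]]
rim [[-0.1209 -0.0862]
 [ 0.123  -0.0844]]
ch [[ 0.0649  0.0035]
 [ 0.0079  0.0275]
 [ 0.0152 -0.0366]
 [ 0.0301 -0.0019]]
by [[-0.0337  0.4279]
 [ 0.1081  0.5563]
 [-0.0738  0.3172]]
tips [[-0.08094353  0.29701905]
 [ 0.0833584   0.30061298]]
cam [0.25522066 0.09952308 1.37793904]
```

Checks hold: pins are 245 mm apart (246 given), pivots 181 mm (180 given), and the cover reads 0.16. In pan coordinates the chokes are A(65,4), B(8,28), C(15,-37) and top T(30,-2) mm. Next is a helper that turns pan targets into tool-axis units.

```bash
cat > g.py <<'E'
# usage: g.py "x,y,h,angle" ... (pan mm, TCP height above floor mm, closing-line angle deg in pan) -> units for one call
import sys; from h import *
C=np.array([.5085,-.1585]); YAW=12.45; F=.012
r=np.radians(YAW); X=np.array([np.cos(r),np.sin(r)]); Y=np.array([-X[1],X[0]])
def pan(p): return C+X*p[0]+Y*p[1]
def topan(P): return np.c_[(P[:,:2]-C)@X,(P[:,:2]-C)@Y]*1e3
if __name__=="__main__":
    from scipy.spatial.transform import Rotation as R
    s=manip.get_state(); q=s["eef_rot"]; M=R.from_quat(np.r_[q[1:],q[0]]).as_matrix()
    line=np.degrees(np.arctan2(M[1,1],M[0,1]))-YAW; p=s["ee_pos"]
    print("t %.2f pan"%s["time"],topan(p[None])[0].round(1),"h %.1f line %.1f w %.3f gf %.0f q6 %.2f"%((p[2]-F)*1e3,line%180,s["width"],s["grip_force"],s["qpos"][5]),"F",s["contact_force"].round(1))
    for a in sys.argv[1:]:
        x,y,h,an=map(float,a.split(",")); d=np.r_[pan((x/1e3,y/1e3)),F+h/1e3]-p
        da=(an-line+90)%180-90
        print(a,"lin",(M.T@d/.25).round(3),"roll %.3f"%(-np.radians(da)/.5),"mm %.0f"%(np.linalg.norm(d)*1e3))
E
python3 g.py 30,-2,110,90 30,-2,48,90 -62,-20,70,90 -62,-20,26,90
```

```text
t 0.10 pan [-342.8 -297.4] h 204.1 line 102.0 w 0.998 gf 0 q6 -0.21 F [-0.5 -0.8  0.1]
30,-2,110,90 lin [ 1.704 -0.845  0.378] roll 0.419 mm 485
30,-2,48,90 lin [ 1.704 -0.845  0.626] roll 0.419 mm 501
-62,-20,70,90 lin [ 1.329 -0.851  0.538] roll 0.419 mm 417
-62,-20,26,90 lin [ 1.329 -0.851  0.714] roll 0.419 mm 433
```

```bash
python3 -m handwheel '[{"grip":1,"linear":[0.85,-0.42,0],"roll":0.42},{"grip":1,"linear":[0.85,-0.42,0],"roll":0.42},{"grip":1,"linear":[0.85,-0.42,0],"roll":0.42},{"grip":1,"linear":[0.85,-0.42,0],"roll":0.42},{"grip":1,"linear":[0.85,-0.42,0],"roll":0.42},{"grip":1,"linear":[0.85,-0.42,0],"roll":0.42}]'; python3 g.py 30,-2,110,90 30,-2,48,90
```

```text
time: 0.7
ee_pos: [0.3901, -0.3361, 0.2166]
eef_rot: [-0.001, 0.994, 0.111, 0.0]
contact_force: [-0.2, -0.4, -1.3]
width: 0.998
grip_force: 0.0
t 0.70 pan [-153.9 -147.9] h 204.6 line 90.3 w 0.998 gf 0 q6 0.40 F [-0.2 -0.4 -1.3]
30,-2,110,90 lin [ 0.738 -0.579  0.38 ] roll 0.010 mm 253
30,-2,48,90 lin [ 0.738 -0.579  0.628] roll 0.010 mm 282
```

```bash
python3 -m handwheel '[{"grip":0.88,"linear":[0.738,-0.579,0.2],"roll":0.01},{"grip":0.88,"linear":[0.738,-0.579,0.2],"roll":0.01},{"grip":0.88,"linear":[0.738,-0.579,0.2],"roll":0.01},{"grip":0.88,"linear":[0.738,-0.579,0.2],"roll":0.01},{"grip":0.88,"linear":[0.738,-0.579,0.2],"roll":0.01},{"grip":0.88,"linear":[0.738,-0.579,0.38],"roll":0.01},{"grip":0.88,"linear":[0.738,-0.579,0.50],"roll":0.01},{"grip":0.88,"linear":[0.738,-0.579,0.58],"roll":0.01},{"grip":0.88,"linear":[0.738,-0.579,0.628],"roll":0.01},{"grip":0.88,"linear":[0.738,-0.579,0.628],"roll":0.01}]'; python3 - <<'E'
from h import *
crop("scene",280,90,180,140,4,"s1")
E
python3 g.py 30,-2,48,90 30,-2,42,90
```

```text
time: 1.7
ee_pos: [0.5355, -0.1588, 0.0581]
eef_rot: [-0.001, 0.994, 0.105, -0.002]
contact_force: [-0.6, -0.4, 0.4]
width: 0.879
grip_force: 0.0
t 1.75 pan [27.3 -6.8] h 47.7 line 89.7 w 0.877 gf 0 q6 0.86 F [ 0.7  0.4 -0.6]
30,-2,48,90 lin [ 0.011 -0.019 -0.001] roll -0.012 mm 6
30,-2,42,90 lin [ 0.011 -0.019  0.023] roll -0.012 mm 8
```

View pics/s1.png

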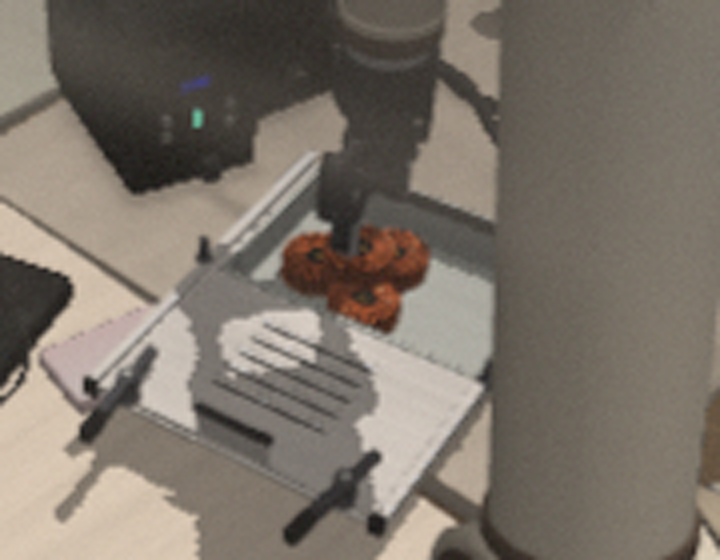

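The fingers straddle the top choke, its top being at about crop (360,240), with no contact. I'll settle and see whether the 5 mm offset is lag.

```bash
python3 -m handwheel '[{"grip":0.88,"linear":[0,0,0.016],"roll":0},{"grip":0.88,"linear":[0,0,0.016],"roll":0}]'; python3 g.py 30,-2,44,90
```

```text
time: 1.95
ee_pos: [0.5377, -0.1594, 0.0569]
eef_rot: [0.001, 0.994, 0.106, 0.001]
contact_force: [0.1, 0.5, 0.3]
width: 0.876
grip_force: 0.0
t 1.95 pan [28.3 -7.1] h 44.9 line 89.7 w 0.876 gf 0 q6 0.86 F [0.1 0.5 0.3]
30,-2,44,90 lin [ 0.007 -0.021  0.004] roll -0.011 mm 5
```

```bash
python3 -m handwheel '[{"grip":0.88,"linear":[0.007,-0.021,0.004],"roll":-0.01},{"grip":0.88,"linear":[0.007,-0.021,0.004],"roll":-0.01},{"grip":0.3,"linear":[0.007,-0.021,0.004],"roll":-0.01},{"grip":0.3,"linear":[0.007,-0.021,0.004],"roll":-0.01},{"grip":0.3,"linear":[0.007,-0.021,0.004],"roll":-0.01},{"grip":0.3,"linear":[0.007,-0.021,0.004],"roll":-0.01},{"grip":0.3,"linear":[0.007,-0.021,-0.05],"roll":-0.01},{"grip":0.3,"linear":[0.007,-0.021,-0.10],"roll":-0.01},{"grip":0.3,"linear":[0.007,-0.021,-0.10],"roll":-0.01}]'; python3 g.py -62,-20,69,90 -62,-20,24,90
```

```text
time: 2.85
ee_pos: [0.5397, -0.1544, 0.0842]
eef_rot: [0.002, 0.994, 0.108, 0.002]
contact_force: [-0.7, 0.4, 0.2]
width: 0.298
grip_force: 0.0
t 2.85 pan [31.3 -2.7] h 72.2 line 90.0 w 0.298 gf 0 q6 0.86 F [-0.7  0.4  0.2]
-62,-20,69,90 lin [-0.373  0.069  0.012] roll -0.001 mm 95
-62,-20,24,90 lin [-0.374  0.069  0.192] roll -0.001 mm 106
```

```bash
python3 - <<'E'
from h import *
a=crop("top",360,160,90,100,5,"t2"); b=crop("scene",320,120,100,80,5,"x")
A=cv2.imread("pics/t2.png"); B=cv2.imread("pics/x.png"); c=np.zeros((500,950,3),np.uint8); c[:,:450]=A; c[:400,450:]=B; c=c[:, :]
cv2.imwrite("pics/t2.png",cv2.resize(c,(800,421)))
E
```

```text
(no output)
```

View pics/t2.png

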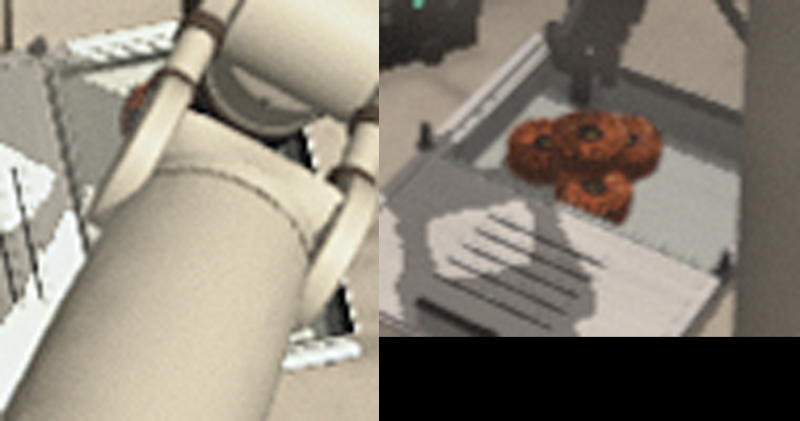

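The top view is occluded by the arm. The scene crop shows the heap unchanged with T still on top at (590,130), so the fingers closed above it. I'll work out the real tip height from the tip pixels.

```bash
python3 - <<'E'
from g import *
for h in (0,10,20,30,40,50,60): print(h, proj(np.r_[pan((.0275,-.007+.041)),F+h/1e3],"scene").round(1), proj(np.r_[pan((.0313,-.0027+.013)),F+h/1e3],"scene").round(1))
print(proj(np.r_[pan((.030,-.002)),F+.044],"scene"))
E
```

```text
0 [[363.8 168.4]] [[366.4 163.9]]
10 [[364.  166.2]] [[366.6 161.6]]
20 [[364.3 163.9]] [[366.8 159.3]]
30 [[364.5 161.6]] [[367.1 157. ]]
40 [[364.7 159.2]] [[367.3 154.7]]
50 [[364.9 156.9]] [[367.6 152.3]]
60 [[365.2 154.5]] [[367.8 149.9]]
[[369.63133461 151.77189811]]
```

```bash
python3 - <<'E'
from g import *
im0=cv2.imread("pics/scene0.png"); im1=manip.get_image("scene")[:,:,::-1].copy()
def mk(im,p,dy,w=110,hh=100):
    u=proj(p,"scene")[0]; x0,y0=int(u[0]-55),int(u[1]-60); c=cv2.resize(im[y0:y0+hh,x0:x0+w],None,fx=3.6,fy=3.6,interpolation=cv2.INTER_CUBIC)
    for dz in (-60,-22,0,22,44):
        q=(proj(p-[0,0,dz/1e3],"scene")[0]-[x0,y0])*3.6; cv2.drawMarker(c,tuple(int(v) for v in q),(0,255,0),0,8); cv2.putText(c,str(dz),(int(q[0])+40,int(q[1])+4),0,.4,(0,0,255))
    return c
s=manip.get_state(); a=mk(im0,np.array([.238,-.523,.217]),0); b=mk(im1,s["ee_pos"],0); cv2.imwrite("pics/cmp.png",np.hstack([a,b]))
E
```

```text
(no output)
```

View pics/cmp.png

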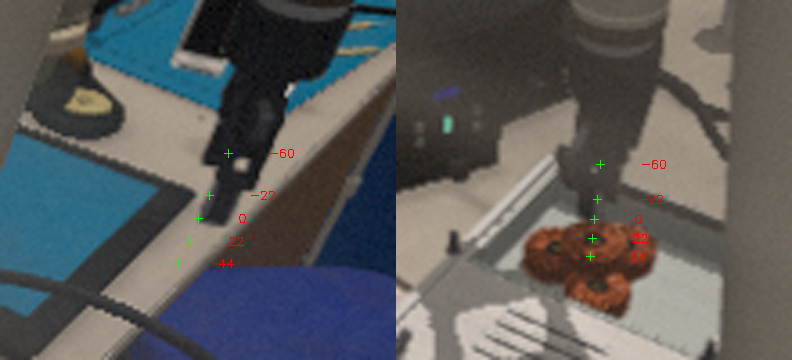

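```bash
python3 - <<'E'
from g import *
s=manip.get_state()
for p,ang,o in((np.array([.238,-.523,.217]),114.5,.0425),(s["ee_pos"],102.4,.0127)):
    u=proj(p,"scene")[0]; x0,y0=int(u[0]-55),int(u[1]-60)
    for sg in(1,-1):
        for a in (-22,0,9,22):
            for b in (0,.0145): print(sg,"ahead",a,"off",o+b,((proj(p+[sg*(o+b)*np.cos(np.radians(ang)),sg*(o+b)*np.sin(np.radians(ang)),-a/1e3],"scene")[0]-[x0,y0])*3.6).round(0))
E
```

```text
1 ahead -22 off 0.0425 [208. 223.]
1 ahead -22 off 0.057 [208. 233.]
1 ahead 0 off 0.0425 [197. 246.]
1 ahead 0 off 0.057 [197. 256.]
1 ahead 9 off 0.0425 [193. 256.]
1 ahead 9 off 0.057 [192. 266.]
1 ahead 22 off 0.0425 [187. 269.]
1 ahead 22 off 0.057 [186. 279.]
-1 ahead -22 off 0.0425 [210. 169.]
-1 ahead -22 off 0.057 [211. 160.]
-1 ahead 0 off 0.0425 [200. 192.]
-1 ahead 0 off 0.057 [200. 183.]
-1 ahead 9 off 0.0425 [196. 201.]
-1 ahead 9 off 0.057 [196. 192.]
-1 ahead 22 off 0.0425 [190. 214.]
-1 ahead 22 off 0.057 [190. 206.]
1 ahead -22 off 0.0127 [194. 207.]
1 ahead -22 off 0.027200000000000002 [186. 216.]
1 ahead 0 off 0.0127 [192. 227.]
1 ahead 0 off 0.027200000000000002 [184. 236.]
1 ahead 9 off 0.0127 [191. 235.]
1 ahead 9 off 0.027200000000000002 [183. 244.]
1 ahead 22 off 0.0127 [190. 246.]
1 ahead 22 off 0.027200000000000002 [182. 255.]
-1 ahead -22 off 0.0127 [208. 192.]
-1 ahead -22 off 0.027200000000000002 [216. 183.]
-1 ahead 0 off 0.0127 [206. 211.]
-1 ahead 0 off 0.027200000000000002 [214. 203.]
-1 ahead 9 off 0.0127 [205. 219.]
-1 ahead 9 off 0.027200000000000002 [213. 210.]
-1 ahead 22 off 0.0127 [204. 230.]
-1 ahead 22 off 0.027200000000000002 [212. 222.]
```

Both pictures put the visible fingertips about 30 mm farther back than nominal: −21 mm open and −13 mm at 0.3 opening. I'll descend stepwise under force watch rather than trust the nominal.

```bash
python3 -m handwheel '[{"grip":0.88,"linear":[-0.005,-0.003,0],"roll":0},{"grip":0.88,"linear":[-0.005,-0.003,0],"roll":0},{"grip":0.88,"linear":[-0.005,-0.003,0],"roll":0},{"grip":0.88,"linear":[-0.005,-0.003,0.08],"roll":0},{"grip":0.88,"linear":[-0.005,-0.003,0.13],"roll":0},{"grip":0.88,"linear":[-0.005,-0.003,0.16],"roll":0},{"grip":0.88,"linear":[-0.005,-0.003,0.18],"roll":0},{"grip":0.88,"linear":[-0.005,-0.003,0.18],"roll":0}]'; python3 g.py 30,-2,18,90 
```

```text
time: 3.8
ee_pos: [0.5358, -0.1526, 0.0353]
eef_rot: [-0.0, 0.994, 0.108, -0.001]
contact_force: [0.0, -0.2, -0.1]
width: 0.881
grip_force: 0.0
t 3.80 pan [28.  -0.1] h 23.3 line 90.0 w 0.881 gf 0 q6 0.86 F [ 0.  -0.2 -0.1]
30,-2,18,90 lin [0.008 0.007 0.021] roll -0.001 mm 6
```

```bash
python3 - <<'E'
from g import *
im1=manip.get_image("scene")[:,:,::-1].copy(); s=manip.get_state(); p=s["ee_pos"]; o=.041+.01
c=cv2.resize(im1[90:190,310:430],None,fx=5,fy=5,interpolation=cv2.INTER_CUBIC)
for a in(-30,-15,0,15):
    q=(proj(p+[o*np.cos(np.radians(102.4)),o*np.sin(np.radians(102.4)),-a/1e3],"scene")[0]-[310,90])*5
    cv2.drawMarker(c,tuple(int(v) for v in q),(0,255,0),0,8); cv2.putText(c,str(a),(int(q[0])-50,int(q[1])+4),0,.4,(0,0,255))
cv2.imwrite("pics/d.png",c)
E
```

```text
(no output)
```

View pics/d.png

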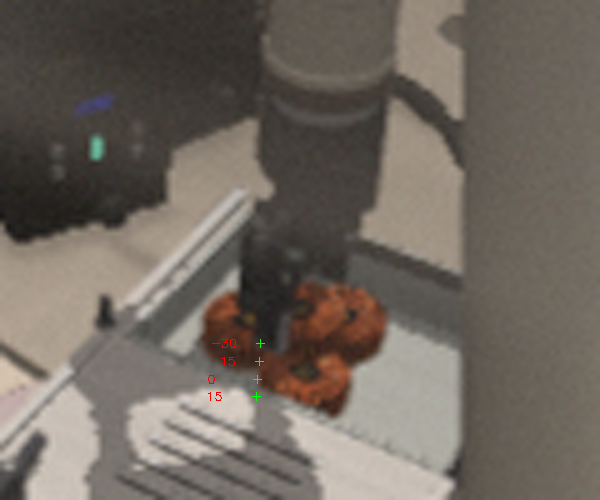

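The visible finger ends at about crop (262,350), roughly 20 mm behind the reported TCP and around T's top level. I'll lower to h = 9 and close.

```bash
python3 -m handwheel '[{"grip":0.88,"linear":[0.008,0.003,0.03],"roll":0},{"grip":0.88,"linear":[0.008,0.003,0.055],"roll":0},{"grip":0.88,"linear":[0.008,0.003,0.055],"roll":0},{"grip":0.3,"linear":[0.008,0.003,0.055],"roll":0},{"grip":0.3,"linear":[0.008,0.003,0.055],"roll":0},{"grip":0.3,"linear":[0.008,0.003,0.055],"roll":0},{"grip":0.3,"linear":[0.008,0.003,0.055],"roll":0},{"grip":0.3,"linear":[0.008,0.003,0.055],"roll":0}]'; python3 g.py -62,-20,69,90
```

```text
time: 4.65
ee_pos: [0.5387, -0.1534, 0.0226]
eef_rot: [0.0, 0.994, 0.108, 0.0]
contact_force: [0.1, 0.1, 1.6]
width: 0.685
grip_force: 64.8
t 4.65 pan [30.6 -1.5] h 10.6 line 90.0 w 0.685 gf 65 q6 0.86 F [0.1 0.1 1.6]
-62,-20,69,90 lin [-0.37   0.074 -0.234] roll -0.001 mm 111
```

```bash
python3 -m handwheel '[{"grip":0.3,"linear":[0,0,-0.1],"roll":0},{"grip":0.3,"linear":[0,0,-0.1],"roll":0},{"grip":0.3,"linear":[-0.18,0.037,-0.1],"roll":0},{"grip":0.3,"linear":[-0.37,0.074,-0.1],"roll":0},{"grip":0.3,"linear":[-0.37,0.074,-0.1],"roll":0},{"grip":0.3,"linear":[-0.37,0.074,-0.1],"roll":0},{"grip":0.3,"linear":[-0.37,0.074,0.03],"roll":0},{"grip":0.3,"linear":[-0.37,0.074,0.06],"roll":0},{"grip":0.3,"linear":[-0.37,0.074,0.082],"roll":0},{"grip":0.3,"linear":[-0.37,0.074,0.082],"roll":0}]'; python3 g.py -62,-20,-11,90 8,28,40,35
```

```text
time: 5.65
ee_pos: [0.4526, -0.1909, 0.0017]
eef_rot: [-0.0, 0.994, 0.109, -0.0]
contact_force: [0.6, 0.0, -1.5]
width: 0.682
grip_force: 64.6
t 5.65 pan [-61.6 -19.6] h -10.3 line 90.0 w 0.682 gf 65 q6 0.71 F [ 0.6  0.  -1.5]
-62,-20,-11,90 lin [-0.002  0.002  0.003] roll 0.001 mm 1
8,28,40,35 lin [ 0.278 -0.19  -0.201] roll 1.921 mm 98
```

```bash
python3 -m handwheel '[{"grip":0.78,"linear":[0,0,0],"roll":0},{"grip":0.78,"linear":[0,0,0],"roll":0},{"grip":0.78,"linear":[0,0,-0.12],"roll":0},{"grip":0.78,"linear":[0,0,-0.24],"roll":0},{"grip":0.88,"linear":[0.1,-0.05,-0.24],"roll":0.3},{"grip":0.88,"linear":[0.278,-0.19,-0.24],"roll":0.6},{"grip":0.88,"linear":[0.278,-0.19,-0.24],"roll":0.9},{"grip":0.88,"linear":[0.278,-0.19,-0.24],"roll":1},{"grip":0.88,"linear":[0.278,-0.19,-0.24],"roll":1}]'; python3 g.py 8,28,15,35 8,28,-13,35
```

```text
time: 6.55
ee_pos: [0.5103, -0.1295, 0.0624]
eef_rot: [0.0, 0.99, -0.141, 0.001]
contact_force: [-0.3, -0.2, -0.0]
width: 0.878
grip_force: 0.0
t 6.55 pan [ 8.  27.9] h 50.4 line 61.4 w 0.878 gf 0 q6 1.37 F [-0.3 -0.2 -0. ]
8,28,15,35 lin [-0.    -0.     0.142] roll 0.921 mm 35
8,28,-13,35 lin [-0.    -0.     0.254] roll 0.921 mm 63
```

```bash
python3 -m handwheel '[{"grip":0.84,"linear":[0,0,0],"roll":0.3},{"grip":0.84,"linear":[0,0,0],"roll":0.6},{"grip":0.84,"linear":[0,0,0.05],"roll":0.9},{"grip":0.84,"linear":[0,0,0.1],"roll":0.92},{"grip":0.84,"linear":[0,0,0.17],"roll":0.92},{"grip":0.84,"linear":[0,0,0.22],"roll":0.92},{"grip":0.84,"linear":[0,0,0.254],"roll":0.92},{"grip":0.84,"linear":[0,0,0.254],"roll":0.92},{"grip":0.3,"linear":[0,0,0.254],"roll":0.92},{"grip":0.3,"linear":[0,0,0.254],"roll":0.92},{"grip":0.3,"linear":[0,0,0.254],"roll":0.92},{"grip":0.3,"linear":[0,0,0.254],"roll":0.92}]'; python3 g.py -44,41,15,5 -44,41,-12,5
```

```text
time: 7.75
ee_pos: [0.5105, -0.1302, -0.0008]
eef_rot: [0.0, 0.932, -0.363, 0.001]
contact_force: [0.2, -0.5, 4.8]
width: 0.677
grip_force: 66.8
t 7.75 pan [ 8.1 27.2] h -12.8 line 35.0 w 0.677 gf 67 q6 1.83 F [ 0.2 -0.5  4.8]
-44,41,15,5 lin [-0.164  0.139 -0.112] roll 1.047 mm 61
-44,41,-12,5 lin [-0.165  0.139 -0.004] roll 1.047 mm 54
```

```bash
python3 -m handwheel '[{"grip":0.3,"linear":[0,0,-0.12],"roll":0},{"grip":0.3,"linear":[0,0,-0.12],"roll":0.25},{"grip":0.3,"linear":[-0.165,0.137,-0.12],"roll":0.5},{"grip":0.3,"linear":[-0.165,0.137,-0.12],"roll":0.75},{"grip":0.3,"linear":[-0.165,0.137,-0.12],"roll":1},{"grip":0.3,"linear":[-0.165,0.137,-0.12],"roll":1},{"grip":0.3,"linear":[-0.165,0.137,-0.06],"roll":1},{"grip":0.3,"linear":[-0.165,0.137,-0.02],"roll":1},{"grip":0.3,"linear":[-0.165,0.137,-0.003],"roll":1},{"grip":0.3,"linear":[-0.165,0.137,-0.003],"roll":1}]'; python3 g.py -44,40,-12,6
```

```text
time: 8.75
ee_pos: [0.4562, -0.127, -0.0008]
eef_rot: [0.0, 0.814, -0.582, -0.001]
contact_force: [0.1, 0.3, 1.9]
width: 0.685
grip_force: 66.3
t 8.75 pan [-44.3  42.1] h -12.8 line 6.4 w 0.685 gf 66 q6 2.28 F [0.1 0.3 1.9]
-44,40,-12,6 lin [ 0.008 -0.    -0.003] roll 0.015 mm 2
```

```bash
python3 -m handwheel '[{"grip":0.3,"linear":[0.008,0,0],"roll":0},{"grip":0.3,"linear":[0.008,0,0],"roll":0},{"grip":0.77,"linear":[0.008,0,0],"roll":0},{"grip":0.77,"linear":[0.008,0,0],"roll":0},{"grip":0.77,"linear":[0.008,0,-0.12],"roll":0},{"grip":0.77,"linear":[0.008,0,-0.24],"roll":0},{"grip":0.84,"linear":[0.008,0,-0.25],"roll":-0.3},{"grip":0.84,"linear":[0.008,0,-0.25],"roll":-0.6},{"grip":0.84,"linear":[0.008,0,-0.25],"roll":-0.9},{"grip":0.84,"linear":[0.008,0,-0.25],"roll":-1},{"grip":0.84,"linear":[0.008,0,-0.25],"roll":-1}]'; python3 g.py 65,3.5,45,95
```

```text
time: 9.85
ee_pos: [0.4567, -0.129, 0.0614]
eef_rot: [0.0, 0.932, -0.363, -0.0]
contact_force: [-0.7, 0.1, -0.6]
width: 0.838
grip_force: 0.0
t 9.85 pan [-44.3  40. ] h 49.4 line 35.0 w 0.838 gf 0 q6 1.78 F [-0.7  0.1 -0.6]
65,3.5,45,95 lin [ 0.37  -0.275  0.018] roll -2.095 mm 115
```

```bash
python3 -m handwheel '[{"grip":0.84,"linear":[0.19,-0.14,0],"roll":-0.3},{"grip":0.84,"linear":[0.37,-0.275,0],"roll":-0.6},{"grip":0.84,"linear":[0.37,-0.275,0],"roll":-0.9},{"grip":0.84,"linear":[0.37,-0.275,0],"roll":-1},{"grip":0.84,"linear":[0.37,-0.275,0],"roll":-1}]'; python3 g.py 65,3.5,-13,95
```

```text
time: 10.35
ee_pos: [0.5716, -0.1409, 0.061]
eef_rot: [-0.0, 0.993, -0.122, -0.0]
contact_force: [-0.2, -0.2, 0.8]
width: 0.837
grip_force: 0.0
t 10.35 pan [65.4  3.6] h 49.0 line 63.6 w 0.837 gf 0 q6 1.37 F [-0.2 -0.2  0.8]
65,3.5,-13,95 lin [-0.001  0.001  0.248] roll -1.097 mm 62
```

```bash
python3 -m handwheel '[{"grip":0.84,"linear":[0,0,0],"roll":-0.3},{"grip":0.84,"linear":[0,0,0],"roll":-0.6},{"grip":0.84,"linear":[0,0,0.05],"roll":-0.9},{"grip":0.84,"linear":[0,0,0.1],"roll":-1},{"grip":0.84,"linear":[0,0,0.17],"roll":-1},{"grip":0.84,"linear":[0,0,0.22],"roll":-1},{"grip":0.84,"linear":[0,0,0.248],"roll":-1},{"grip":0.84,"linear":[0,0,0.248],"roll":-1},{"grip":0.3,"linear":[0,0,0.248],"roll":-1},{"grip":0.3,"linear":[0,0,0.248],"roll":-1},{"grip":0.3,"linear":[0,0,0.248],"roll":-1},{"grip":0.3,"linear":[0,0,0.248],"roll":-1}]'; python3 g.py 44,39,-12,0 44,39,-12,180
```

```text
time: 11.55
ee_pos: [0.5721, -0.1413, 0.0004]
eef_rot: [0.0, 0.992, 0.128, 0.001]
contact_force: [-0.2, -0.2, 3.9]
width: 0.68
grip_force: 65.0
t 11.55 pan [65.8  3.1] h -11.6 line 92.3 w 0.680 gf 65 q6 0.87 F [-0.2 -0.2  3.9]
44,39,-12,0 lin [-0.082 -0.147  0.001] roll -3.063 mm 42
44,39,-12,180 lin [-0.082 -0.147  0.001] roll -3.063 mm 42
```

```bash
python3 -m handwheel '[{"grip":0.3,"linear":[0,0,-0.12],"roll":0},{"grip":0.3,"linear":[0,0,-0.14],"roll":-0.25},{"grip":0.3,"linear":[0,0,-0.14],"roll":-0.55},{"grip":0.3,"linear":[0,0,-0.14],"roll":-0.85},{"grip":0.3,"linear":[0,0,-0.14],"roll":-1},{"grip":0.3,"linear":[0,0,-0.14],"roll":-1}]'
python3 -m handwheel '[{"grip":0.3,"linear":[0,0,0],"roll":-0.3},{"grip":0.3,"linear":[0,0,0],"roll":-0.6},{"grip":0.3,"linear":[0,0,0],"roll":-0.9},{"grip":0.3,"linear":[0,0,0],"roll":-1},{"grip":0.3,"linear":[0,0,0],"roll":-1}]'; python3 g.py 44,39,23,180 44,39,-11,180
```

```text
time: 12.15
ee_pos: [0.5711, -0.1408, 0.0342]
eef_rot: [-0.0, 0.929, 0.369, -0.0]
contact_force: [0.4, 0.3, -1.3]
width: 0.68
grip_force: 64.6
time: 12.65
ee_pos: [0.5712, -0.1409, 0.0343]
eef_rot: [-0.0, 0.81, 0.587, -0.0]
contact_force: [-0.1, -0.0, -1.4]
width: 0.683
grip_force: 64.6
t 12.65 pan [65.   3.7] h 22.3 line 149.5 w 0.683 gf 65 q6 -0.13 F [-0.1 -0.  -1.4]
44,39,23,180 lin [ 0.079 -0.144 -0.003] roll -1.066 mm 41
44,39,-11,180 lin [ 0.079 -0.144  0.133] roll -1.066 mm 53
```

```bash
python3 -m handwheel '[{"grip":0.3,"linear":[0.04,-0.07,0],"roll":-0.3},{"grip":0.3,"linear":[0.079,-0.144,0],"roll":-0.6},{"grip":0.3,"linear":[0.079,-0.144,0],"roll":-0.9},{"grip":0.3,"linear":[0.079,-0.144,0],"roll":-1},{"grip":0.3,"linear":[0.079,-0.144,0.07],"roll":-1},{"grip":0.3,"linear":[0.079,-0.144,0.11],"roll":-1},{"grip":0.3,"linear":[0.079,-0.144,0.133],"roll":-1},{"grip":0.3,"linear":[0.079,-0.144,0.133],"roll":-1}]'; python3 g.py 44,39,-11,180 15,-37,45,200
```

```text
time: 13.45
ee_pos: [0.5432, -0.111, 0.001]
eef_rot: [-0.0, 0.639, 0.769, -0.0]
contact_force: [0.6, 0.6, -1.1]
width: 0.685
grip_force: 64.7
t 13.45 pan [44.1 38.9] h -11.0 line 178.1 w 0.685 gf 65 q6 -0.60 F [ 0.6  0.6 -1.1]
44,39,-11,180 lin [ 0. -0.  0.] roll -0.065 mm 0
15,-37,45,200 lin [-0.307 -0.107 -0.224] roll -0.763 mm 99
```

```bash
python3 -m handwheel '[{"grip":0.77,"linear":[0,0,0.002],"roll":0},{"grip":0.77,"linear":[0,0,0.002],"roll":0},{"grip":0.77,"linear":[0,0,-0.1],"roll":0},{"grip":0.82,"linear":[0,0,-0.2],"roll":0},{"grip":0.82,"linear":[-0.15,-0.05,-0.22],"roll":-0.3},{"grip":0.82,"linear":[-0.307,-0.107,-0.22],"roll":-0.6},{"grip":0.82,"linear":[-0.307,-0.107,-0.22],"roll":-0.76},{"grip":0.82,"linear":[-0.307,-0.107,-0.22],"roll":-0.76}]'; python3 g.py 15,-37,-13,200
```

```text
time: 14.25
ee_pos: [0.5312, -0.1926, 0.0566]
eef_rot: [0.0, 0.482, 0.876, 0.0]
contact_force: [0.6, -0.4, -0.7]
width: 0.822
grip_force: 0.0
t 14.25 pan [ 14.8 -38.2] h 44.6 line 19.9 w 0.822 gf 0 q6 -1.13 F [ 0.6 -0.4 -0.7]
15,-37,-13,200 lin [0.004 0.002 0.23 ] roll -0.005 mm 58
```

```bash
python3 -m handwheel '[{"grip":0.82,"linear":[0.004,0.002,0.08],"roll":0},{"grip":0.82,"linear":[0.004,0.002,0.14],"roll":0},{"grip":0.82,"linear":[0.004,0.002,0.2],"roll":0},{"grip":0.82,"linear":[0.004,0.002,0.23],"roll":0},{"grip":0.82,"linear":[0.004,0.002,0.23],"roll":0},{"grip":0.3,"linear":[0.004,0.002,0.23],"roll":0},{"grip":0.3,"linear":[0.004,0.002,0.23],"roll":0},{"grip":0.3,"linear":[0.004,0.002,0.23],"roll":0},{"grip":0.3,"linear":[0.004,0.002,0.23],"roll":0}]'; python3 g.py 44,-39,-12,180
```

```text
time: 15.15
ee_pos: [0.5314, -0.1905, -0.0007]
eef_rot: [0.0, 0.482, 0.876, -0.0]
contact_force: [-0.5, -0.2, 2.6]
width: 0.679
grip_force: 64.6
t 15.15 pan [ 15.5 -36.2] h -12.7 line 20.0 w 0.679 gf 65 q6 -1.12 F [-0.5 -0.2  2.6]
44,-39,-12,180 lin [-0.049  0.103 -0.003] roll 0.697 mm 29
```

```bash
python3 -m handwheel '[{"grip":0.3,"linear":[0,0,-0.04],"roll":0},{"grip":0.3,"linear":[-0.02,0.05,-0.04],"roll":0.3},{"grip":0.3,"linear":[-0.049,0.103,-0.04],"roll":0.6},{"grip":0.3,"linear":[-0.049,0.103,-0.04],"roll":0.7},{"grip":0.3,"linear":[-0.049,0.103,-0.02],"roll":0.7},{"grip":0.3,"linear":[-0.049,0.103,-0.002],"roll":0.7},{"grip":0.3,"linear":[-0.049,0.103,-0.002],"roll":0.7},{"grip":0.3,"linear":[-0.049,0.103,-0.002],"roll":0.7}]'; python3 g.py 44,-39,-12,180 -62,-20,45,135
```

```text
time: 15.95
ee_pos: [0.5593, -0.187, -0.0007]
eef_rot: [0.0, 0.627, 0.779, 0.0]
contact_force: [0.8, -0.4, 0.6]
width: 0.686
grip_force: 65.0
t 15.95 pan [ 43.4 -38.7] h -12.7 line 180.0 w 0.686 gf 65 q6 -0.74 F [ 0.8 -0.4  0.6]
44,-39,-12,180 lin [-0.001  0.002 -0.003] roll -0.001 mm 1
-62,-20,45,135 lin [ 0.075 -0.422 -0.231] roll 1.569 mm 122
```

```bash
python3 -m handwheel '[{"grip":0.77,"linear":[0,0,0],"roll":0},{"grip":0.77,"linear":[0,0,0],"roll":0},{"grip":0.77,"linear":[0,0,-0.1],"roll":0},{"grip":0.82,"linear":[0,0,-0.2],"roll":0},{"grip":0.82,"linear":[0.02,-0.15,-0.23],"roll":0.3},{"grip":0.82,"linear":[0.05,-0.3,-0.23],"roll":0.6},{"grip":0.82,"linear":[0.075,-0.422,-0.23],"roll":0.9},{"grip":0.82,"linear":[0.075,-0.422,-0.23],"roll":1},{"grip":0.82,"linear":[0.075,-0.422,-0.23],"roll":1}]'; python3 g.py -62,-20,45,135 -62,-20,-13,135
```

```text
time: 16.85
ee_pos: [0.4515, -0.1911, 0.0567]
eef_rot: [-0.0, 0.8, 0.6, -0.0]
contact_force: [0.9, -0.6, -0.3]
width: 0.823
grip_force: 0.0
t 16.85 pan [-62.7 -19.5] h 44.7 line 151.2 w 0.823 gf 0 q6 -0.36 F [ 0.9 -0.6 -0.3]
-62,-20,45,135 lin [-0.     0.003 -0.001] roll 0.567 mm 1
-62,-20,-13,135 lin [-0.     0.003  0.231] roll 0.567 mm 58
```

```bash
python3 -m handwheel '[{"grip":0.82,"linear":[0.001,0.002,0],"roll":0.3},{"grip":0.82,"linear":[0.001,0.002,0],"roll":0.6},{"grip":0.82,"linear":[0.001,0.002,0.05],"roll":0.83},{"grip":0.82,"linear":[0.001,0.002,0.1],"roll":0.83},{"grip":0.82,"linear":[0.001,0.002,0.17],"roll":0.83},{"grip":0.82,"linear":[0.001,0.002,0.21],"roll":0.83},{"grip":0.82,"linear":[0.001,0.002,0.231],"roll":0.83},{"grip":0.82,"linear":[0.001,0.002,0.231],"roll":0.83},{"grip":0.3,"linear":[0.001,0.002,0.231],"roll":0.83},{"grip":0.3,"linear":[0.001,0.002,0.231],"roll":0.83},{"grip":0.3,"linear":[0.001,0.002,0.231],"roll":0.83},{"grip":0.3,"linear":[0.001,0.002,0.231],"roll":0.83}]'; python3 g.py -44,-39,-12,175
```

```text
time: 18.05
ee_pos: [0.4535, -0.1915, -0.0002]
eef_rot: [0.001, 0.906, 0.422, 0.0]
contact_force: [0.2, 0.8, 4.1]
width: 0.683
grip_force: 64.3
t 18.05 pan [-60.8 -20.4] h -12.2 line 127.5 w 0.683 gf 64 q6 0.05 F [0.2 0.8 4.1]
-44,-39,-12,175 lin [ 0.008  0.1   -0.001] roll -1.658 mm 25
```

```bash
python3 -m handwheel '[{"grip":0.3,"linear":[0,0,-0.04],"roll":0},{"grip":0.3,"linear":[0,0.03,-0.04],"roll":-0.3},{"grip":0.3,"linear":[0,0.06,-0.04],"roll":-0.6},{"grip":0.3,"linear":[0,0.06,-0.04],"roll":-0.9},{"grip":0.3,"linear":[0,0.06,-0.04],"roll":-1},{"grip":0.3,"linear":[0,0.06,-0.04],"roll":-1}]'; python3 g.py -44,-39,-12,175
```

```text
time: 18.65
ee_pos: [0.4642, -0.2006, 0.0093]
eef_rot: [-0.0, 0.774, 0.633, -0.0]
contact_force: [0.7, 0.2, -1.0]
width: 0.68
grip_force: 64.3
t 18.65 pan [-52.4 -31.6] h -2.7 line 156.2 w 0.680 gf 64 q6 -0.45 F [ 0.7  0.2 -1. ]
-44,-39,-12,175 lin [-0.014  0.043  0.037] roll -0.658 mm 15
```

```bash
python3 -m handwheel '[{"grip":0.3,"linear":[-0.014,0.043,0],"roll":-0.3},{"grip":0.3,"linear":[-0.014,0.043,0],"roll":-0.66},{"grip":0.3,"linear":[-0.014,0.043,0.02],"roll":-0.66},{"grip":0.3,"linear":[-0.014,0.043,0.037],"roll":-0.66},{"grip":0.3,"linear":[-0.014,0.043,0.037],"roll":-0.66},{"grip":0.77,"linear":[-0.014,0.043,0.037],"roll":-0.66},{"grip":0.77,"linear":[-0.014,0.043,0.037],"roll":-0.66},{"grip":0.77,"linear":[-0.014,0.043,-0.1],"roll":-0.66},{"grip":0.77,"linear":[-0.014,0.043,-0.28],"roll":-0.66},{"grip":0.77,"linear":[-0.014,0.043,-0.46],"roll":-0.66},{"grip":0.5,"linear":[-0.014,0.043,-0.46],"roll":-0.66}]'; python3 g.py  0,270,110,90
```

```text
time: 19.75
ee_pos: [0.4783, -0.2093, 0.1314]
eef_rot: [0.007, 0.659, 0.752, 0.001]
contact_force: [0.8, 0.2, 0.9]
width: 0.613
grip_force: 0.0
t 19.75 pan [-40.4 -43.1] h 119.4 line 175.0 w 0.613 gf 0 q6 -0.77 F [0.8 0.2 0.9]
0,270,110,90 lin [1.262 0.052 0.026] roll 2.968 mm 316
```

```bash
python3 - <<'E'
from g import *
im=manip.get_image("scene")[:,:,::-1].copy(); x0,y0=300,80
c=cv2.resize(im[y0:y0+120,x0:x0+150],None,fx=5,fy=5,interpolation=cv2.INTER_CUBIC)
for q in((44,39),(44,-39),(-44,40),(-44,-39)):
    a=np.radians(np.arange(0,360,10)); P=np.array([np.r_[pan((q[0]/1e3+.03*np.cos(t),q[1]/1e3+.03*np.sin(t))),F+.022] for t in a])
    cv2.polylines(c,[((proj(P,"scene")-[x0,y0])*5).astype(int)],True,(0,255,0),1)
cv2.imwrite("pics/p.png",c)
E
```

```text
(no output)
```

View pics/p.png

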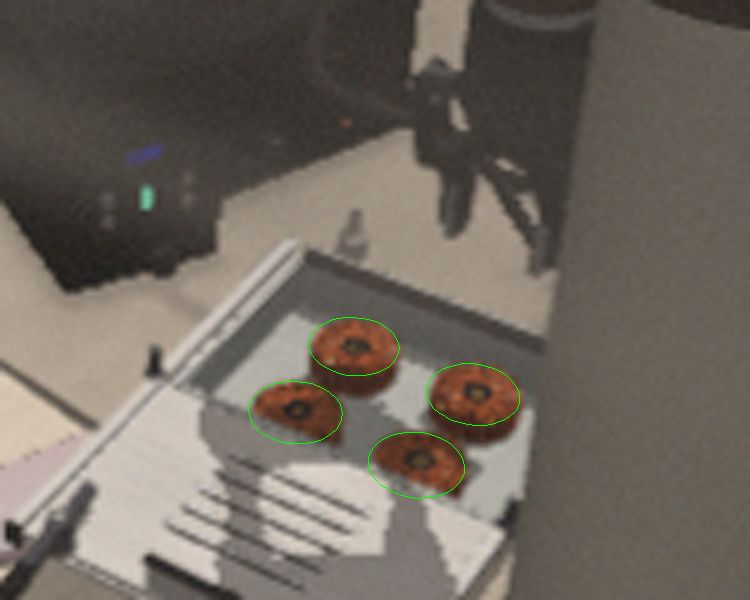

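The picture shows all four chokes lying flat and matching the planned circles, at crop (355,347), (473,394), (297,410) and (420,463). Now I'll move to the flange.

```bash
python3 -m handwheel '[{"grip":0,"linear":[0.6,0.02,0],"roll":-0.17},{"grip":0,"linear":[0.9,0.02,0],"roll":-0.17},{"grip":0,"linear":[0.9,0.02,0],"roll":-0.17},{"grip":0,"linear":[0.9,0.02,0],"roll":-0.17},{"grip":0,"linear":[0.9,0.02,0],"roll":-0.17},{"grip":0,"linear":[0.9,0.02,0],"roll":-0.17},{"grip":0,"linear":[0.9,0.02,0],"roll":-0.17}]'; python3 g.py  0,275,100,180 0,275,38,180
```

```text
time: 20.5
ee_pos: [0.4489, 0.0177, 0.1229]
eef_rot: [-0.001, 0.626, 0.78, -0.001]
contact_force: [-0.4, 0.2, -0.2]
width: 0.001
grip_force: 0.0
t 20.50 pan [-20.2 184.9] h 110.9 line 180.0 w 0.001 gf 0 q6 -0.45 F [-0.4  0.2 -0.2]
0,275,100,180 lin [0.36  0.081 0.044] roll -0.000 mm 93
0,275,38,180 lin [0.36  0.081 0.292] roll -0.000 mm 118
```

```bash
python3 -m handwheel '[{"grip":0,"linear":[0.2,0.08,0],"roll":0},{"grip":0,"linear":[0.36,0.081,0],"roll":0},{"grip":0,"linear":[0.36,0.081,0],"roll":0},{"grip":0,"linear":[0.36,0.081,0.1],"roll":0},{"grip":0,"linear":[0.36,0.081,0.2],"roll":0},{"grip":0,"linear":[0.36,0.081,0.292],"roll":0},{"grip":0,"linear":[0.36,0.081,0.292],"roll":0}]'; python3 g.py  0,240,38,180 0,92,38,180
python3 - <<'E'
from g import *
im=manip.get_image("scene")[:,:,::-1].copy(); s=manip.get_state(); p=s["ee_pos"]; u=proj(p,"scene")[0]; x0,y0=int(u[0]-75),int(u[1]-60)
c=cv2.resize(im[y0:y0+110,x0:x0+150],None,fx=5,fy=5,interpolation=cv2.INTER_CUBIC)
for a in(-30,-20,-10,0,10,20):
    q=(proj(p-[0,0,a/1e3],"scene")[0]-[x0,y0])*5
    cv2.drawMarker(c,tuple(int(v) for v in q),(0,255,0),0,8); cv2.putText(c,str(a),(int(q[0])-70,int(q[1])+4),0,.4,(0,0,255))
cv2.imwrite("pics/f.png",c)
E
```

```text
time: 21.2
ee_pos: [0.4473, 0.1082, 0.0476]
eef_rot: [-0.003, 0.628, 0.779, -0.003]
contact_force: [-0.8, 0.3, 0.1]
width: -0.004
grip_force: 0.0
t 21.20 pan [ -2.2 273.6] h 35.6 line 179.8 w -0.004 gf 0 q6 -0.24 F [-0.8  0.3  0.1]
0,240,38,180 lin [-0.135  0.009 -0.01 ] roll -0.007 mm 34
0,92,38,180 lin [-0.727  0.011 -0.011] roll -0.007 mm 182
```

View pics/f.png

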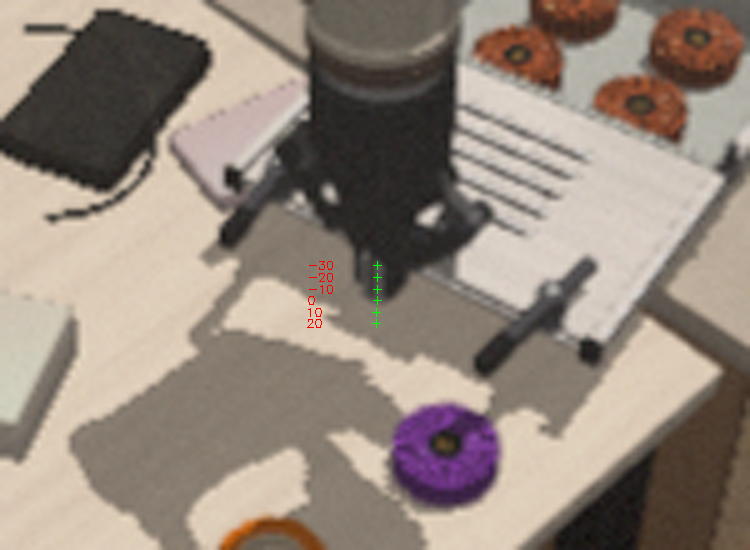

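The fingertip is about 8 mm behind the reported TCP, outside the flange at crop (385,290). The levers are open and the purple look-alike is clear. I'll raise slightly and push.

```bash
python3 -m handwheel '[{"grip":0,"linear":[-0.05,0.009,-0.025],"roll":0},{"grip":0,"linear":[-0.1,0.01,-0.025],"roll":0},{"grip":0,"linear":[-0.15,0.01,-0.025],"roll":0},{"grip":0,"linear":[-0.2,0.01,-0.025],"roll":0},{"grip":0,"linear":[-0.25,0.01,-0.025],"roll":0},{"grip":0,"linear":[-0.3,0.01,-0.025],"roll":0},{"grip":0,"linear":[-0.36,0.01,-0.025],"roll":0},{"grip":0,"linear":[-0.42,0.01,-0.025],"roll":0},{"grip":0,"linear":[-0.48,0.01,-0.025],"roll":0},{"grip":0,"linear":[-0.54,0.01,-0.025],"roll":0},{"grip":0,"linear":[-0.6,0.01,-0.025],"roll":0},{"grip":0,"linear":[-0.62,0.01,-0.025],"roll":0}]'; python3 g.py 0,92,42,180
```

```text
time: 22.45
ee_pos: [0.4861, -0.0429, 0.0572]
eef_rot: [0.0, 0.627, 0.779, -0.0]
contact_force: [0.5, 2.9, 1.8]
width: 0.001
grip_force: 1.0
t 22.45 pan [  3.1 117.7] h 45.2 line 179.8 w 0.001 gf 1 q6 -0.55 F [0.5 2.9 1.8]
0,92,42,180 lin [-0.103 -0.012  0.013] roll -0.005 mm 26
```

```bash
python3 -m handwheel '[{"grip":0,"linear":[-0.03,-0.008,0.008],"roll":0},{"grip":0,"linear":[-0.06,-0.01,0.008],"roll":0},{"grip":0,"linear":[-0.08,-0.01,0.008],"roll":0},{"grip":0,"linear":[-0.09,-0.01,0.008],"roll":0},{"grip":0,"linear":[-0.096,-0.01,0.008],"roll":0},{"grip":0,"linear":[-0.102,-0.01,0.008],"roll":0}]'; python3 g.py 0,92,42,180
```

```text
time: 23.05
ee_pos: [0.4882, -0.0663, 0.0548]
eef_rot: [-0.001, 0.627, 0.779, -0.0]
contact_force: [-1.0, 2.1, -2.3]
width: -0.003
grip_force: 1.0
t 23.05 pan [ 0.1 94.4] h 42.8 line 179.9 w -0.003 gf 1 q6 -0.60 F [-1.   2.1 -2.3]
0,92,42,180 lin [-0.01  -0.     0.003] roll -0.002 mm 3
```

```bash
python3 -m handwheel '[{"grip":0,"linear":[-0.01,0,0],"roll":0},{"grip":0,"linear":[-0.018,0,0],"roll":0},{"grip":0,"linear":[-0.018,0,0],"roll":0}]'; python3 g.py 0,92,42,180
```

```text
time: 23.35
ee_pos: [0.4893, -0.0704, 0.055]
eef_rot: [-0.001, 0.627, 0.779, 0.0]
contact_force: [-2.4, 3.9, -1.8]
width: -0.0
grip_force: 2.3
t 23.35 pan [ 0.3 90.1] h 43.0 line 179.9 w -0.000 gf 2 q6 -0.60 F [-2.4  3.9 -1.8]
0,92,42,180 lin [ 0.008 -0.001  0.004] roll -0.003 mm 2
```

```bash
python3 -m handwheel '[{"grip":0,"linear":[-0.01,0,0],"roll":0},{"grip":0,"linear":[-0.016,0,0],"roll":0},{"grip":0,"linear":[-0.016,0,0],"roll":0}]'; python3 g.py 0,92,42,180
```

```text
time: 23.65
ee_pos: [0.4893, -0.0705, 0.055]
eef_rot: [-0.004, 0.627, 0.779, 0.002]
contact_force: [-4.6, 20.0, 8.3]
width: -0.003
grip_force: 10.0
t 23.65 pan [ 0.2 90.1] h 43.0 line 179.9 w -0.003 gf 10 q6 -0.61 F [-4.6 20.   8.3]
0,92,42,180 lin [ 0.007 -0.001  0.004] roll -0.004 mm 2
```

The cover is home: 20 N with no further travel. Now I'll back off and go to the near lever.

```bash
python3 -m handwheel '[{"grip":0,"linear":[0.06,0,0],"roll":0},{"grip":0,"linear":[0.08,0,-0.1],"roll":0},{"grip":0,"linear":[0.08,0,-0.2],"roll":0},{"grip":0,"linear":[0.1,0,-0.2],"roll":0}]'; python3 g.py -118,123,90,180 -118,123,46,180; python3 - <<'E'
import numpy as np
for t in range(0,91,15):
    a=np.radians(t); s=14.5*abs(np.cos(a))+10*abs(np.sin(a))+5.5
    print(t,(-90+42*np.sin(a)-np.cos(a)*s).round(1),(79+42*np.cos(a)+np.sin(a)*s).round(1))
E
```

```text
time: 24.05
ee_pos: [0.489, -0.0521, 0.1096]
eef_rot: [0.005, 0.627, 0.779, 0.001]
contact_force: [0.4, -0.1, 0.9]
width: -0.003
grip_force: 0.0
t 24.05 pan [  3.9 108.1] h 97.6 line 179.9 w -0.003 gf 0 q6 -0.57 F [ 0.4 -0.1  0.9]
-118,123,90,180 lin [ 0.059 -0.488  0.026] roll -0.002 mm 123
-118,123,46,180 lin [ 0.06  -0.489  0.202] roll -0.002 mm 133
0 -110.0 121.0
15 -100.5 125.3
30 -89.0 126.9
45 -76.4 124.8
60 -64.3 118.5
75 -54.3 108.1
90 -48.0 94.5
```

```bash
python3 -m handwheel '[{"grip":0,"linear":[0.06,-0.2,0.02],"roll":0},{"grip":0,"linear":[0.06,-0.4,0.02],"roll":0},{"grip":0,"linear":[0.06,-0.488,0.02],"roll":0},{"grip":0,"linear":[0.06,-0.488,0.02],"roll":0},{"grip":0,"linear":[0.06,-0.488,0.02],"roll":0},{"grip":0,"linear":[0.06,-0.488,0.12],"roll":0},{"grip":0,"linear":[0.06,-0.488,0.17],"roll":0},{"grip":0,"linear":[0.06,-0.488,0.2],"roll":0},{"grip":0,"linear":[0.06,-0.488,0.2],"roll":0}]'; python3 g.py -110,121,46,180 -100.5,125,46,180 -89,127,46,180 -76,125,46,180 -64,118.5,46,180 -54,108,46,180 -48,96,46,180 -48,91,46,180
```

```text
time: 24.95
ee_pos: [0.3633, -0.0618, 0.0547]
eef_rot: [-0.0, 0.627, 0.779, -0.0]
contact_force: [-0.4, 0.4, 0.3]
width: -0.002
grip_force: 0.0
t 24.95 pan [-120.9  125.7] h 42.7 line 180.0 w -0.002 gf 0 q6 -0.72 F [-0.4  0.4  0.3]
-110,121,46,180 lin [-0.019  0.044 -0.013] roll -0.002 mm 12
-100.5,125,46,180 lin [-0.003  0.082 -0.013] roll -0.002 mm 21
-89,127,46,180 lin [ 0.005  0.128 -0.013] roll -0.002 mm 32
-76,125,46,180 lin [-0.003  0.18  -0.013] roll -0.002 mm 45
-64,118.5,46,180 lin [-0.029  0.228 -0.013] roll -0.002 mm 57
-54,108,46,180 lin [-0.071  0.268 -0.013] roll -0.002 mm 69
-48,96,46,180 lin [-0.119  0.292 -0.013] roll -0.002 mm 79
-48,91,46,180 lin [-0.139  0.292 -0.013] roll -0.002 mm 81
```

```bash
python3 -m handwheel '[{"grip":0,"linear":[-0.019,0.044,-0.01],"roll":0},{"grip":0,"linear":[-0.003,0.082,-0.01],"roll":0},{"grip":0,"linear":[0.005,0.128,-0.01],"roll":0},{"grip":0,"linear":[0,0.155,-0.01],"roll":0},{"grip":0,"linear":[-0.003,0.18,-0.01],"roll":0},{"grip":0,"linear":[-0.015,0.205,-0.01],"roll":0},{"grip":0,"linear":[-0.029,0.228,-0.01],"roll":0},{"grip":0,"linear":[-0.05,0.25,-0.01],"roll":0},{"grip":0,"linear":[-0.071,0.268,-0.01],"roll":0},{"grip":0,"linear":[-0.095,0.282,-0.01],"roll":0},{"grip":0,"linear":[-0.119,0.292,-0.01],"roll":0},{"grip":0,"linear":[-0.125,0.292,-0.01],"roll":0}]'; python3 g.py -48,92,46,180
```

```text
time: 26.15
ee_pos: [0.4399, -0.0754, 0.0568]
eef_rot: [-0.002, 0.627, 0.779, -0.0]
contact_force: [-3.2, 4.4, -2.3]
width: 0.002
grip_force: 2.3
t 26.15 pan [-49.1  96. ] h 44.8 line 179.9 w 0.002 gf 2 q6 -0.66 F [-3.2  4.4 -2.3]
-48,92,46,180 lin [-0.016  0.004 -0.005] roll -0.002 mm 4
```

```bash
python3 -m handwheel '[{"grip":0,"linear":[-0.01,0,0],"roll":0},{"grip":0,"linear":[-0.016,0,0],"roll":0},{"grip":0,"linear":[-0.016,0,0],"roll":0}]'; python3 g.py -48,92,46,180
```

```text
time: 26.45
ee_pos: [0.441, -0.0787, 0.057]
eef_rot: [-0.002, 0.627, 0.779, 0.001]
contact_force: [-1.3, 7.6, -3.1]
width: 0.0
grip_force: 4.1
t 26.45 pan [-48.7  92.5] h 45.0 line 179.9 w 0.000 gf 4 q6 -0.67 F [-1.3  7.6 -3.1]
-48,92,46,180 lin [-0.002  0.003 -0.004] roll -0.003 mm 1
```

```bash
python3 -m handwheel '[{"grip":0,"linear":[-0.01,0,0],"roll":0},{"grip":0,"linear":[-0.018,0,0],"roll":0},{"grip":0,"linear":[-0.018,0,0],"roll":0}]'; python3 g.py -48,92,46,180
```

```text
time: 26.75
ee_pos: [0.4411, -0.0792, 0.0568]
eef_rot: [-0.005, 0.627, 0.779, 0.003]
contact_force: [-1.8, 24.3, 3.6]
width: -0.003
grip_force: 12.1
t 26.75 pan [-48.7  92. ] h 44.8 line 179.8 w -0.003 gf 12 q6 -0.67 F [-1.8 24.3  3.6]
-48,92,46,180 lin [ 0.     0.003 -0.005] roll -0.006 mm 1
```

The near lever is on its stop: 24 N with no travel. Now the far lever, as a mirror image.

```bash
python3 -m handwheel '[{"grip":0,"linear":[0.06,0,0],"roll":0},{"grip":0,"linear":[0.1,0.02,-0.1],"roll":0},{"grip":0,"linear":[0.1,0.02,-0.2],"roll":0},{"grip":0,"linear":[0.12,0.2,-0.2],"roll":0},{"grip":0,"linear":[0.12,0.4,-0.2],"roll":0},{"grip":0,"linear":[0.124,0.6,-0.2],"roll":0},{"grip":0,"linear":[0.124,0.67,-0.2],"roll":0},{"grip":0,"linear":[0.124,0.67,-0.2],"roll":0},{"grip":0,"linear":[0.124,0.67,-0.2],"roll":0}]'; python3 g.py 119,123,90,180 119,123,45,180
```

```text
time: 27.65
ee_pos: [0.6, -0.0191, 0.1082]
eef_rot: [0.001, 0.627, 0.779, -0.0]
contact_force: [-0.6, 0.2, -0.4]
width: -0.002
grip_force: 0.0
t 27.65 pan [119.4 116.4] h 96.2 line 180.0 w -0.002 gf 0 q6 -0.45 F [-0.6  0.2 -0.4]
119,123,90,180 lin [ 0.026 -0.001  0.025] roll -0.001 mm 9
119,123,45,180 lin [ 0.027 -0.002  0.205] roll -0.001 mm 52
```

```bash
python3 -m handwheel '[{"grip":0,"linear":[0.027,0,0.02],"roll":0},{"grip":0,"linear":[0.027,0,0.1],"roll":0},{"grip":0,"linear":[0.027,0,0.16],"roll":0},{"grip":0,"linear":[0.027,0,0.2],"roll":0},{"grip":0,"linear":[0.027,0,0.2],"roll":0}]'; python3 g.py 110,121,45,180 100.5,125,45,180 89,127,45,180 76,125,45,180 64,118.5,45,180 54,108,45,180 48,96,45,180 48,91,45,180
```

```text
time: 28.15
ee_pos: [0.5963, -0.0121, 0.0557]
eef_rot: [-0.002, 0.627, 0.779, -0.001]
contact_force: [0.8, -0.6, 0.2]
width: 0.003
grip_force: 0.0
t 28.15 pan [117.3 124. ] h 43.7 line 179.9 w 0.003 gf 0 q6 -0.44 F [ 0.8 -0.6  0.2]
110,121,45,180 lin [-0.012 -0.029 -0.005] roll -0.003 mm 8
100.5,125,45,180 lin [ 0.004 -0.067 -0.005] roll -0.003 mm 17
89,127,45,180 lin [ 0.012 -0.113 -0.005] roll -0.003 mm 29
76,125,45,180 lin [ 0.004 -0.165 -0.005] roll -0.003 mm 41
64,118.5,45,180 lin [-0.022 -0.213 -0.005] roll -0.003 mm 54
54,108,45,180 lin [-0.064 -0.253 -0.004] roll -0.003 mm 65
48,96,45,180 lin [-0.112 -0.277 -0.004] roll -0.003 mm 75
48,91,45,180 lin [-0.132 -0.277 -0.004] roll -0.003 mm 77
```

```bash
python3 -m handwheel '[{"grip":0,"linear":[-0.012,-0.029,-0.005],"roll":0},{"grip":0,"linear":[0.004,-0.067,-0.005],"roll":0},{"grip":0,"linear":[0.012,-0.113,-0.005],"roll":0},{"grip":0,"linear":[0.008,-0.14,-0.005],"roll":0},{"grip":0,"linear":[0.004,-0.165,-0.005],"roll":0},{"grip":0,"linear":[-0.008,-0.19,-0.005],"roll":0},{"grip":0,"linear":[-0.022,-0.213,-0.005],"roll":0},{"grip":0,"linear":[-0.043,-0.235,-0.005],"roll":0},{"grip":0,"linear":[-0.064,-0.253,-0.005],"roll":0},{"grip":0,"linear":[-0.088,-0.267,-0.005],"roll":0},{"grip":0,"linear":[-0.112,-0.277,-0.005],"roll":0},{"grip":0,"linear":[-0.128,-0.277,-0.005],"roll":0}]'; python3 g.py 48,92,45,180
```

```text
time: 29.35
ee_pos: [0.5383, -0.0576, 0.0606]
eef_rot: [0.0, 0.627, 0.779, 0.002]
contact_force: [0.1, 17.0, 5.6]
width: -0.002
grip_force: 8.4
t 29.35 pan [50.9 92.1] h 48.6 line 179.9 w -0.002 gf 8 q6 -0.55 F [ 0.1 17.   5.6]
48,92,45,180 lin [-0.    -0.012  0.014] roll -0.005 mm 5
```

```bash
python3 -m handwheel '[{"grip":0,"linear":[-0.006,0,0.005],"roll":0},{"grip":0,"linear":[-0.012,0,0.005],"roll":0},{"grip":0,"linear":[-0.012,0,0.005],"roll":0}]'; python3 g.py 48,92,45,180; python3 -m handwheel '[{"grip":0,"linear":[0.06,0,0],"roll":0},{"grip":0,"linear":[0.12,0,0],"roll":0},{"grip":0,"linear":[0.12,0,-0.2],"roll":0},{"grip":0,"linear":[0.12,0,-0.4],"roll":0},{"grip":0,"linear":[0.12,0,-0.6],"roll":0},{"grip":0,"linear":[0.12,0.2,-0.8],"roll":0},{"grip":0,"linear":[0.12,0.4,-0.8],"roll":0},{"grip":0,"linear":[0.12,0.6,-0.8],"roll":0},{"grip":0,"linear":[0.12,0.6,-0.8],"roll":0},{"grip":0,"linear":[0.12,0.6,-0.8],"roll":0}]'
python3 - <<'E'
from g import *
a=manip.get_image("scene"); b=manip.get_image("top")
c=np.hstack([cv2.resize(a[100:240,280:440],None,fx=2.5,fy=2.5,interpolation=3),cv2.resize(b[150:290,290:450],None,fx=2.5,fy=2.5,interpolation=3)])
cv2.imwrite("pics/end.png",c[:,:,::-1])
E
```

```text
time: 29.65
ee_pos: [0.5384, -0.0576, 0.0599]
eef_rot: [-0.002, 0.627, 0.779, 0.003]
contact_force: [-3.4, 17.4, 11.7]
width: -0.002
grip_force: 8.8
t 29.65 pan [50.9 92.1] h 47.9 line 179.9 w -0.002 gf 9 q6 -0.55 F [-3.4 17.4 11.7]
48,92,45,180 lin [-0.001 -0.012  0.012] roll -0.004 mm 4
time: 30.65
ee_pos: [0.6793, 0.001, 0.2567]
eef_rot: [-0.0, 0.626, 0.78, -0.0]
contact_force: [-0.4, -0.2, 0.4]
width: 0.003
grip_force: 0.0
```

View pics/end.png

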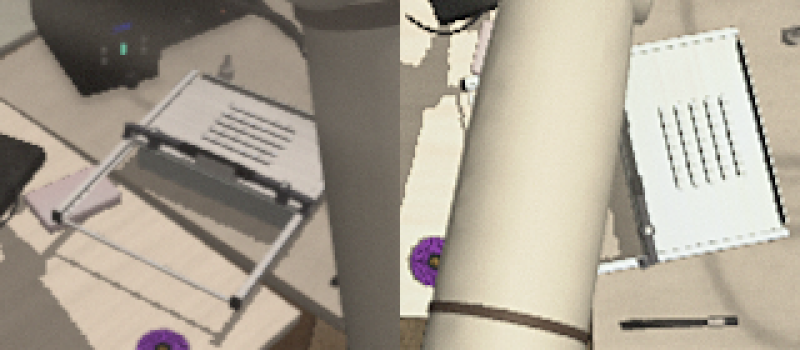

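Both handles lie along the trailing edge in line with the flange (left crop (130,130)–(290,190)). The cover is shut and the robot is clear, so I'm handing it in.

```bash
python3 -c "
from workcell import manip
print(manip.sign_off())"
```

```text
the job is handed in; nothing more can be done
None
```

I spread the four chokes flat, two near and two far, pushed the cover home, swung both levers in to their stops without aiming for or touching the roll, dish or cutters, and handed the job in at about 31 s; the hand-in gave no verdict, and I couldn't see the chokes once the cover was shut.

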